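# Pair two bin tags with the antenna base

## Robot

A 6-joint arm with a two-finger parallel gripper is mounted at the origin on the work surface. World frame = base frame: x ahead of the robot, y to its left, z up, the work surface at z = 0. Lengths are in m, angles in rad, forces in N, time in s.
With the tool pointing down it reaches from about 0.375 to 0.975 m from the base axis. Payload 3.8 kg.
Tool frame: the origin (TCP) lies at the centre of the arm's flange, where the gripper is bolted on; the fingertips stand 173 mm ahead of it and the grasp point (between the pads) lies 155 mm ahead of it (bot.tip_reach is the distance from the TCP to the fingertips, in m); z points along the fingers, y is the line along which they close (so a half turn about z gives the same grasp; the last joint's range is limited). The gripper opens to 85 mm and grips with 20 to 120 N. Pads are 22 mm wide; open, the fingers measure 114 mm over their backs; the gripper's body (76 mm by 85 mm) begins 54 mm behind the grasp point. The pads swing forward as they close: fully open they stand 13 mm farther back than shut.
Start: joints at [1.275, 0.264, 1.604, -0, 1.274, -0.037], TCP at [0.173, 0.653, 0.405] pointing down, gripper open.
Joint ranges: [-2.63, 2.63], [-0.94, 2.18], [0.31, 2.57], [-1.31, 4.45], [0, 2.66], [-2.55, 2.55]. Speed limits (rad/s): [2.57, 2.57, 3.14, 3.14, 3.14, 3.14].

## Interface

Orientations are given as a rotation vector (axis times angle).
In Python, from workcell import bot gives the robot as it stands.
- The arm moves only by the tool drive_tool, never from a script. Its arguments are lists of equal length, an entry for each row: "claw": the finger opening in mm, from 0 to 85.4; "slide": the shift along the world's x, y, z each as a share of 0.5 m, from -1 to 1, a list of three; "yaw": the turn about the world's z as a share of 180 degrees, from -1 to 1. A call has 1 to 8 rows; each row is the pose to reach, as a shift and turn from the pose commanded when the call began, turning the shorter way round; what a row does not reach only later rows make up. A row lasts 1/12 s, in which the tool goes at most 41.7 mm and 7.16 degrees, less where a joint would pass 70% of its speed; a pose out of reach is approached as far as the arm can. A call with a number of a shift or a turn outside -1 to 1 is refused whole. A call with a gripper value outside its range is refused whole. The fingers move at their own pace and stop on an object; "newtons" is the grip in N (left out, the last holds). Time passes only in rows, so rows that repeat a pose let the fingers close. It gives the time, the measured TCP pose, the force, the opening and the grip force at its end, in the units of the state.
- bot.read_state(): the state, without advancing time (a new reading comes with each control period).
- bot.read_camera(name): name is "side" or "top"; returns a dict with "color" (400x640x3 uint8, red, green, blue), "depth" (400x640 float32, m along the optical axis (not along the pixel's ray), 0 where there is no reading), "mtx" (3x3 intrinsics, pixels), "eye" and "rotation" of the camera in the world. Camera axes: x right, y up, looking along -z (the intrinsics and any distortion apply to the point x, -y, -z); pixel columns grow to the right and rows downward; lengths in m; the calibration is good to about 2 mm. A picture is of the moment at which its call begins.
- bot.finish_job(): hands the job in; it is judged then, once.
The state is a dict: "time": time; "q": joint angles; "joint_vel": joint speeds; "joint_torque": joint torques, N m; "tool_pos": TCP position; "tcp_rot": TCP orientation; "wrist_force": force on the tool from outside, world axes, zero at the start; "torque": the same for the moment, N m; "width": opening from 0.0 (shut) to 1.0 (fully open); "grip_force": force on a finger pad.
Only numpy, scipy, OpenCV 4.12 (cv2) and the standard library are available. Lean on these libraries where they do the work, as an engineer would, in place of code of your own. Each camera call takes 0.05 s, during which the arm holds its last target. There are 200 camera calls.

## Task

Pair the two storage-bin tags with the antenna base by pressing their round white buttons lightly with a fingertip, letting each spring back up before the next: first the button on the black antenna base to open pairing, then the blue tag's, then the yellow tag's, and last the antenna base's again to save. Push each one well down and hold it there for a moment. Do not press the red spare tag, and do not pick up, shove or knock over anything.

Things in the scene. Friction and masses are not known exactly. Their poses are not given: they have to be found in the camera images.
- antenna_base: Black tabletop antenna base, loose on the bin lid: 105 (x) x 130 (y) x 31 mm high, rubber feet, about 0.42 kg. Origin: centre of the underside, 142 mm above the cart; x points from its front (button end) to its rear, z up. A stubby antenna at the rear, 34 mm behind the centre, leans rearward, its top 100 mm above the lid. Round white button on top towards the front.
- blue_tag: Blue plastic bin tag, for the upper, blue bin, loose and flat on the cart at any yaw: 64 (x) x 46 (y) x 20 mm high, about 85 g, a wire eye at its -x end (to 42 mm from the centre). Origin: centre of the underside, z up. A round white button stands on top, 6 mm towards +x from the centre.
- yellow_tag: Yellow plastic bin tag, for the lower, yellow bin, loose and flat on the cart at any yaw: 64 (x) x 46 (y) x 20 mm high, about 85 g, a wire eye at its -x end (to 42 mm from the centre). Origin: centre of the underside, z up. A round white button stands on top, 6 mm towards +x from the centre.
- red_tag: Red plastic bin tag, a spare, not to be pressed, loose and flat on the cart at any yaw: 64 (x) x 46 (y) x 20 mm high, about 85 g, a wire eye at its -x end (to 42 mm from the centre). Origin: centre of the underside, z up. A round white button stands on top, 6 mm towards +x from the centre.
- base_button_top (a point): Centre of the top face of the antenna base's white button cap, 32 mm across (it sinks with the cap). When up it is 184 mm above the cart (42 mm above the lid), 24 mm in front (-x) of the base's origin; the collar round it is 44 mm across and 9 mm lower.
- blue_button_top (a point): Centre of the top face of the blue tag's white button cap, 32 mm across (it sinks with the cap). When up it is 30 mm above the cart, 6 mm towards +x from the tag's origin; the black collar round it is 39 mm across and 8 mm lower.
- yellow_button_top (a point): Centre of the top face of the yellow tag's white button cap, 32 mm across (it sinks with the cap). When up it is 30 mm above the cart, 6 mm towards +x from the tag's origin; the black collar round it is 39 mm across and 8 mm lower.
- base_button (a joint): How far the antenna base's button is down, m: 0 up, 0.007 fully down. It moves straight down and springs back by itself; about 1.5 N starts it, 5.7 N bottoms it; it registers when held 0.003 or more down (about 3.3 N) for 0.1 s. More than 20 N is too hard a press.
- blue_button (a joint): How far the blue tag's button is down, m: 0 up, 0.007 fully down. It moves straight down and springs back by itself; about 1.5 N starts it, 5.7 N bottoms it; it registers when held 0.003 or more down (about 3.3 N) for 0.1 s. More than 20 N is too hard a press.
- yellow_button (a joint): How far the yellow tag's button is down, m: 0 up, 0.007 fully down. It moves straight down and springs back by itself; about 1.5 N starts it, 5.7 N bottoms it; it registers when held 0.003 or more down (about 3.3 N) for 0.1 s. More than 20 N is too hard a press.
- red_button (a joint): How far the red tag's button is down, m: 0 up, 0.007 fully down. It moves straight down and springs back by itself; about 1.5 N starts it, 5.7 N bottoms it; it registers when held 0.003 or more down (about 3.3 N) for 0.1 s. More than 20 N is too hard a press.
- bins: Two nested storage bins (yellow below, blue above) under a grey lid, with a black lever clasp at each end; full, they do not move. 270 (x) x 400 (y) mm; the lid's deck is 142 mm above the cart, its raised border 5 mm more; the clasps stand out to 217 mm from the centre in y. Origin: centre of the underside. Antenna base, funnel and clamp stand on the lid.
- funnel: Bystander on the lid: hard green funnel standing on its mouth, 80 mm across, 84 mm high (226 mm above the cart). Origin: centre of the underside.
- clamp: Bystander on the lid: stainless spring clamp lying flat, about 107 mm long (x, jaws at +x), 60 mm over the handles, 23 mm high. Origin: under its pivot.
- heatsink: Bystander on the cart: aluminium finned heatsink block 60 x 60 x 38 mm. Origin: centre of the underside.
- screwdriver: Bystander on the cart: screwdriver 170 mm long, lying along its x axis.
- jar: Bystander on the cart: closed jar 52 mm across, 65 mm high. Origin: centre of the underside.
There are look-alikes about, which are no part of the job. There is more than one size of the antenna_base; the one meant has the size given above. Several things have the shape of the blue_tag; the one meant has the colours described above.

How it is judged:
By the outcome, as a careful person would: the job done as asked, in the order asked, and still so for the second after the job is handed in, with the robot touching nothing.
It also fails if it takes over 61 s, if anything falls off the work surface, if the arm or the gripper's body presses on something with over 40 N, if the wrist force passes 120 N, or if a joint passes its speed limit or range.

## Working session

There is one attempt and no reset: what is moved stays moved. The work goes in short steps, Python scripts to look and compute and a tool call to move; the robot and the scene stay as the last step left them, time stands still between calls to the robot, and variables do not carry over. Pictures are saved under pics/ and viewed, at most 10 in all, crops included, and the job is handed in when it is done.

Besides the shell and the picture viewer there is one more tool, called after "Emit:" in YAML: its name, and indented under it one key for each argument. drive_tool: Moves the arm, as the interface text tells. Shift numbers are shares of 0.5 m and turn numbers shares of 180 degrees, none past 1 either way. Its arguments: {"type":"object","properties":{"claw":{"type":"array","items":{"type":"number"}},"slide":{"type":"array","items":{"type":"array","items":{"type":"number"}}},"yaw":{"type":"array","items":{"type":"number"}},"newtons":{"type":"number"}},"required":["claw","slide","yaw"]}

```bash
mkdir -p pics; cat > h.py <<'E'
import numpy as np, cv2
from workcell import bot
def cloud(c):
    d=c["depth"]; h,w=d.shape; K=np.array(c["mtx"])
    u,v=np.meshgrid(np.arange(w),np.arange(h))
    p=np.stack([(u-K[0,2])/K[0,0]*d,-(v-K[1,2])/K[1,1]*d,-d],-1)
    return p@np.array(c["rotation"]).T+np.array(c["eye"])
def grab(n,tag):
    c=bot.read_camera(n); cv2.imwrite(f"pics/{tag}.png",c["color"][...,::-1]); np.savez(f"{tag}.npz",**{k:c[k] for k in c}); return c
E
python3 - <<'E'
from h import *
for n in("top","side"):
    c=grab(n,n+"0"); print(n,c.keys(),c["mtx"],c["eye"],c["rotation"])
print(bot.read_state())
E
```

```text
top dict_keys(['color', 'depth', 'mtx', 'eye', 'rotation']) [[392.13978984   0.         316.04667452]
 [  0.         392.13978984 198.01761995]
 [  0.           0.           1.        ]] [0.34201845 0.02640506 1.07901994] [ 0.12115138 -0.10162041 -1.54606242]
side dict_keys(['color', 'depth', 'mtx', 'eye', 'rotation']) [[465.35835265   0.         319.22743563]
 [  0.         465.35835265 197.36592877]
 [  0.           0.           1.        ]] [-0.10445282 -0.53688526  1.09969543] [ 0.65264865 -0.27561613 -0.73773228]
{'time': 0.1, 'q': array([ 1.27509120e+00,  2.64723750e-01,  1.60525528e+00,  2.34301907e-06,
        1.27373559e+00, -3.69271197e-02]), 'joint_vel': array([ 0.00079731, -0.00198199, -0.0011728 , -0.00149371, -0.00018592,
       -0.00060701]), 'joint_torque': array([ 9.72555717e-04, -5.16716158e+01, -3.68586910e+01, -6.63882201e-05,
        6.54671996e-03, -2.66595441e-05]), 'tool_pos': array([0.17265974, 0.65221944, 0.40344557]), 'tcp_rot': array([-0.40530952, -3.11497942,  0.00328622]), 'wrist_force': array([-0.28997036, -0.48339485,  0.54623938]), 'torque': array([ 0.01607149, -0.02426635, -0.00048841]), 'grip_force': 0.0, 'width': 0.9951706051629456}
```

View pics/top0.png

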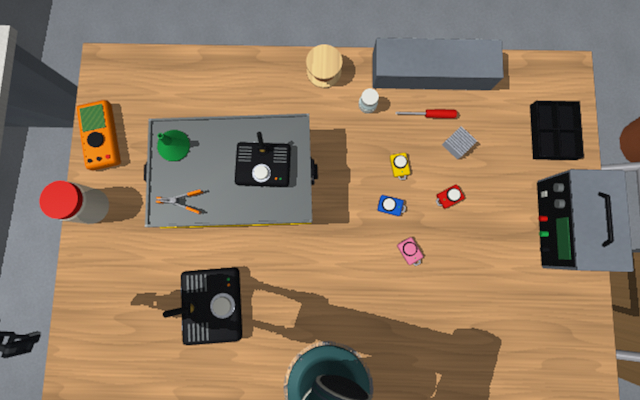

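View pics/side0.png

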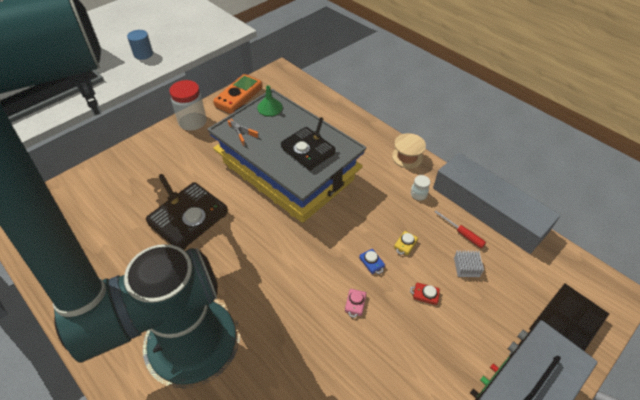

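The top view shows the base's button at about (261,173), blue's at (391,204), yellow's at (400,161) and red's at (454,195). A larger look-alike base sits at (212,305) and a pink tag at (410,250). In the side view the same buttons are at about (302,147), (371,257), (408,238) and (430,291).

```bash
cat >> h.py <<'E'
def buttons(tag,seeds,zs):
    c=np.load(f"{tag}.npz"); im=c["color"]; K=c["mtx"]; R=cv2.Rodrigues(c["rotation"])[0]
    hsv=cv2.cvtColor(im,cv2.COLOR_RGB2HSV)
    m=((hsv[...,1]<50)&(hsv[...,2]>165)).astype(np.uint8)
    n,l,st,ce=cv2.connectedComponentsWithStats(m)
    out={}
    for k,s in seeds.items():
        i=1+np.argmin(np.hypot(*(ce[1:]-s).T)+1e3*(st[1:,4]<30))
        u,v=ce[i]; r=R@np.array([(u-K[0,2])/K[0,0],-(v-K[1,2])/K[1,1],-1])
        t=(zs[k]-c["eye"][2])/r[2]; p=c["eye"]+t*r
        d=np.median(c["depth"][l==i]); out[k]=p
        print(tag,k,ce[i].round(1),st[i],"plane",p.round(4),"depth",(c["eye"]+d*r).round(4))
    return out
zs=dict(base=.184,blue=.03,yellow=.03,red=.03)
E
python3 - <<'E'
from h import *
buttons("top0",dict(base=(261,173),blue=(391,204),yellow=(400,161),red=(454,195)),zs)
buttons("side0",dict(base=(302,147),blue=(371,257),yellow=(408,238),red=(430,291)),zs)
E
```

```text
top0 base [260.1 172.7] [252 164  18  18 226] plane [0.527  0.1708 0.184 ] depth [0.5276 0.1712 0.1811]
top0 blue [388.7 203.8] [383 198  12  12 105] plane [ 0.4805 -0.1547  0.03  ] depth [ 0.4806 -0.1548  0.0297]
top0 yellow [400.1 160.9] [395 156  11  11  97] plane [ 0.5994 -0.186   0.03  ] depth [ 0.5994 -0.186   0.0301]
top0 red [453.7 194.1] [448 189  12  11 106] plane [ 0.5107 -0.3295  0.03  ] depth [ 0.5106 -0.3295  0.0301]
side0 base [300.2 146. ] [295 142  13  11  82] plane [0.5235 0.1714 0.184 ] depth [0.5253 0.1734 0.1814]
side0 blue [370.9 255.4] [366 251  11  10  92] plane [ 0.4799 -0.1527  0.03  ] depth [ 0.4808 -0.1521  0.0284]
side0 yellow [407.6 237.6] [403 234  11   8  72] plane [ 0.5976 -0.1849  0.03  ] depth [ 0.5987 -0.1843  0.0283]
side0 red [429.6 290.5] [424 286  12  10  99] plane [ 0.5091 -0.3281  0.03  ] depth [ 0.5106 -0.3276  0.0274]
```

```bash
python3 - <<'E'
from h import *
im=cv2.imread("pics/top0.png"); cv2.imwrite("pics/crop1.png",np.hstack([cv2.resize(im[130:200,225:305],(480,420),interpolation=0),cv2.resize(im[150:215,375:415],(258,420),interpolation=0)]))
print(bot.tip_reach)
E
```

```text
0.1734
```

View pics/crop1.png

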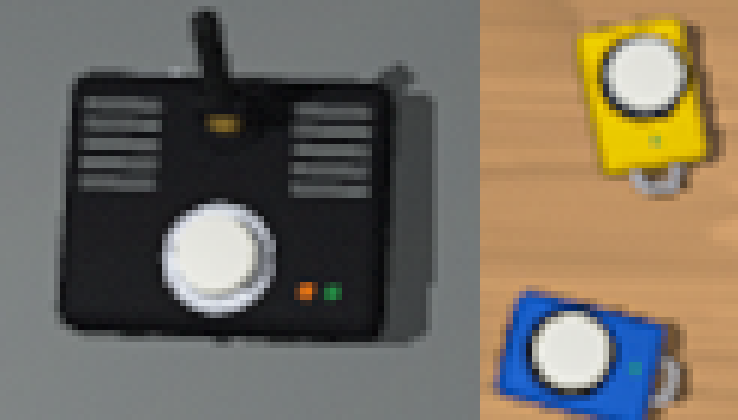

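The base's collar is light grey and the cap is centred at about pixel (260,172), so the base button is near (0.527, 0.171). Next I'll close the fingers and move above it.

Emit:
drive_tool:
  claw: [0,0,0,0,0,0,0,0]
  slide:
    - [0,0,0.1]
    - [0.7,-0.95,0.1]
    - [0.7,-0.95,0.1]
    - [0.7,-0.95,0.1]
    - [0.7,-0.95,0.1]
    - [0.7,-0.95,0.1]
    - [0.7,-0.95,0.1]
    - [0.7,-0.95,0.1]
  yaw: [0,0,0,0,0,0,0,0]
  newtons: 20

```text
time: 0.77
tool_pos: [0.3463, 0.4158, 0.4501]
tcp_rot: [-0.405, -3.115, 0.001]
wrist_force: [1.2, 0.6, 0.5]
width: -0.0
grip_force: 0.0
```

Emit:
drive_tool:
  claw: [0,0,0,0,0,0,0,0]
  slide:
    - [0.34,-0.46,0]
    - [0.34,-0.46,0]
    - [0.34,-0.46,0]
    - [0.34,-0.46,0]
    - [0.34,-0.46,0]
    - [0.34,-0.46,0]
    - [0.34,-0.46,0]
    - [0.34,-0.46,0]
  yaw: [0,0,0,0,0,0,0,0]

```text
time: 1.43
tool_pos: [0.5185, 0.183, 0.4499]
tcp_rot: [0.414, 3.113, -0.005]
wrist_force: [-0.6, 0.2, 0.1]
width: -0.002
grip_force: 0.0
```

Emit:
drive_tool:
  claw: [0,0,0]
  slide:
    - [0,0,-0.1]
    - [0,0,-0.1]
    - [0,0,-0.1]
  yaw: [0,0,0]

```text
time: 1.68
tool_pos: [0.514, 0.1872, 0.396]
tcp_rot: [-0.405, -3.107, 0.006]
wrist_force: [-0.4, 0.1, -0.2]
width: -0.0
grip_force: 0.0
```

Emit:
drive_tool:
  claw: [0,0,0,0,0]
  slide:
    - [0.026,-0.032,0]
    - [0.026,-0.032,-0.04]
    - [0.026,-0.032,-0.04]
    - [0.026,-0.032,-0.04]
    - [0.026,-0.032,-0.04]
  yaw: [0,0,0,0,0]

```text
time: 2.1
tool_pos: [0.5286, 0.1725, 0.3816]
tcp_rot: [0.404, 3.115, 0.001]
wrist_force: [-0.3, -0.3, 0.5]
width: -0.002
grip_force: 0.0
```

```bash
python3 - <<'E'
from h import *
a=grab("side","s1")["color"][90:200,230:380,::-1];b=grab("top","t1")["color"][110:220,200:350,::-1]
cv2.imwrite("pics/c2.png",np.vstack([cv2.resize(x,(408,300),interpolation=cv2.INTER_CUBIC) for x in(a,b)]))
s=bot.read_state();print(s["tool_pos"],s["wrist_force"])
E
```

```text
[0.52877127 0.17239846 0.38189384] [ 0.43757903  0.20645105 -0.59971357]
```

View pics/c2.png

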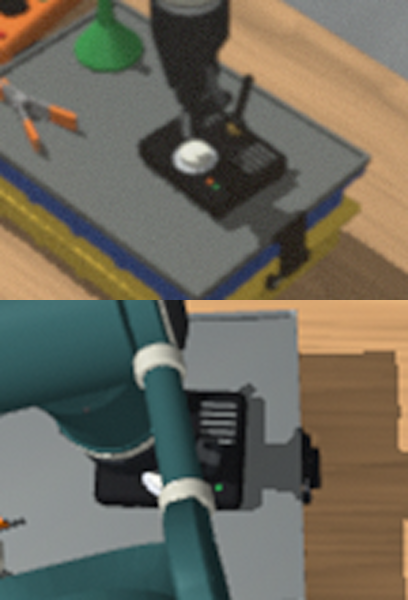

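The side crop shows the closed fingertips directly above the base's cap at about side pixel (301,141), 24 mm clear as expected. I'll press in small steps.

Emit:
drive_tool:
  claw: [0,0,0,0]
  slide:
    - [-0.002,-0.002,-0.02]
    - [-0.002,-0.002,-0.036]
    - [-0.002,-0.002,-0.044]
    - [-0.002,-0.002,-0.044]
  yaw: [0,0,0,0]

```text
time: 2.53
tool_pos: [0.5271, 0.1707, 0.3568]
tcp_rot: [-0.405, -3.113, 0.001]
wrist_force: [-0.3, -0.4, 1.3]
width: 0.001
grip_force: 0.9
```

Emit:
drive_tool:
  claw: [0,0,0,0]
  slide:
    - [0,0,-0.004]
    - [0,0,-0.008]
    - [0,0,-0.01]
    - [0,0,-0.01]
  yaw: [0,0,0,0]

```text
time: 2.87
tool_pos: [0.5276, 0.1707, 0.3536]
tcp_rot: [-0.405, -3.115, 0.0]
wrist_force: [-2.4, -1.2, 3.5]
width: 0.001
grip_force: 1.9
```

Emit:
drive_tool:
  claw: [0,0,0,0]
  slide:
    - [0,0,-0.003]
    - [0,0,-0.005]
    - [0,0,-0.005]
    - [0,0,-0.005]
  yaw: [0,0,0,0]

```text
time: 3.2
tool_pos: [0.5278, 0.1707, 0.3513]
tcp_rot: [0.405, 3.115, 0.0]
wrist_force: [-2.6, -1.3, 5.8]
width: -0.0
grip_force: 2.5
```

Emit:
drive_tool:
  claw: [0,0,0,0,0,0,0,0]
  slide:
    - [0,0,0]
    - [0,0,0]
    - [0,0,0.06]
    - [0,0,0.14]
    - [0,0,0.16]
    - [-0.096,-0.65,0.16]
    - [-0.096,-0.65,0.16]
    - [-0.096,-0.65,0.16]
  yaw: [0,0,0,0,0,0,0,0]

```text
time: 3.87
tool_pos: [0.5096, 0.0464, 0.4314]
tcp_rot: [0.401, 3.113, 0.0]
wrist_force: [1.2, -0.7, -0.3]
width: -0.001
grip_force: 0.0
```

```bash
python3 - <<'E'
from h import *
grab("side","s2")
p=buttons("s2",dict(base=(302,147),blue=(371,257),yellow=(408,238)),zs)
E
```

```text
s2 base [300.1 146.1] [294 142  14  11  89] plane [0.523 0.171 0.184] depth [0.5249 0.1732 0.1811]
s2 blue [370.9 255.5] [366 251  11  10  93] plane [ 0.4797 -0.153   0.03  ] depth [ 0.4804 -0.1525  0.0287]
s2 yellow [407.5 237.5] [402 234  12   8  75] plane [ 0.5975 -0.1847  0.03  ] depth [ 0.5979 -0.1845  0.0293]
```

Nothing has shifted. On to the blue tag.

Emit:
drive_tool:
  claw: [0,0,0,0,0,0,0,0]
  slide:
    - [-0.06,-0.4,0]
    - [-0.06,-0.4,0]
    - [-0.06,-0.4,0]
    - [-0.06,-0.4,0]
    - [-0.06,-0.4,-0.08]
    - [-0.06,-0.4,-0.16]
    - [-0.06,-0.4,-0.24]
    - [-0.06,-0.4,-0.3]
  yaw: [0,0,0,0,0,0,0,0]

```text
time: 4.58
tool_pos: [0.479, -0.154, 0.2789]
tcp_rot: [0.409, 3.113, -0.001]
wrist_force: [0.6, 0.1, 0.1]
width: 0.001
grip_force: 0.0
```

Emit:
drive_tool:
  claw: [0,0]
  slide:
    - [0,0,0]
    - [0,0,0]
  yaw: [0,0]

```text
time: 4.75
tool_pos: [0.4785, -0.1526, 0.2789]
tcp_rot: [-0.405, -3.11, -0.002]
wrist_force: [0.7, -0.4, 0.1]
width: 0.003
grip_force: 0.0
```

Emit:
drive_tool:
  claw: [0,0,0,0,0]
  slide:
    - [0.003,-0.002,-0.06]
    - [0.003,-0.002,-0.11]
    - [0.003,-0.002,-0.142]
    - [0.003,-0.002,-0.142]
    - [0.003,-0.002,-0.142]
  yaw: [0,0,0,0,0]

```text
time: 5.17
tool_pos: [0.4825, -0.1541, 0.2121]
tcp_rot: [0.404, 3.113, -0.001]
wrist_force: [-0.9, 0.4, 0.2]
width: -0.001
grip_force: 0.0
```

```bash
python3 - <<'E'
from h import *
a=grab("side","s3")["color"][190:310,300:460,::-1]
cv2.imwrite("pics/c3.png",cv2.resize(a,(640,480),interpolation=cv2.INTER_CUBIC))
s=bot.read_state();print(s["tool_pos"],s["wrist_force"])
E
```

```text
[ 0.48283907 -0.15430083  0.21276391] [-0.45641949  0.12678425 -0.1262726 ]
```

View pics/c3.png

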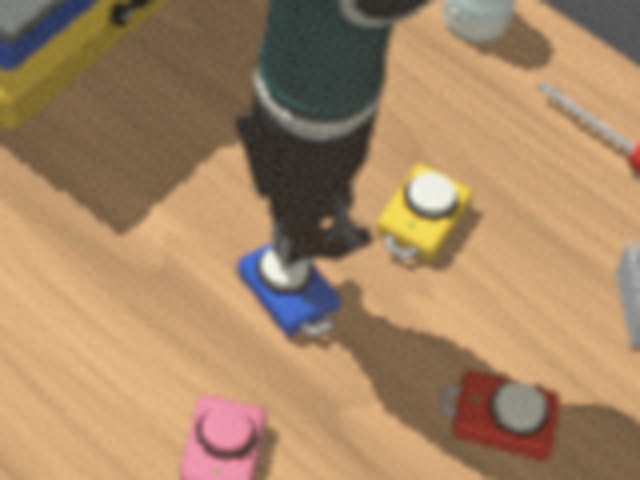

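The fingertips are above the blue tag's cap, at about side pixel (371,254). Pressing now.

Emit:
drive_tool:
  claw: [0,0,0,0,0,0,0,0]
  slide:
    - [-0.005,0,0]
    - [-0.005,0,-0.008]
    - [-0.005,0,-0.014]
    - [-0.005,0,-0.018]
    - [-0.005,0,-0.022]
    - [-0.005,0,-0.026]
    - [-0.005,0,-0.026]
    - [-0.005,0,-0.026]
  yaw: [0,0,0,0,0,0,0,0]

```text
time: 5.88
tool_pos: [0.4791, -0.1542, 0.1975]
tcp_rot: [0.405, 3.114, -0.001]
wrist_force: [1.1, -0.2, 5.4]
width: 0.001
grip_force: 2.5
```

Emit:
drive_tool:
  claw: [0,0,0,0,0,0,0,0]
  slide:
    - [0,0,0]
    - [0,0,0]
    - [0,0,0.06]
    - [0,0,0.12]
    - [0,0,0.12]
    - [0.24,-0.063,0.12]
    - [0.24,-0.063,0.12]
    - [0.24,-0.063,0.12]
  yaw: [0,0,0,0,0,0,0,0]

```text
time: 6.55
tool_pos: [0.5984, -0.1853, 0.2557]
tcp_rot: [-0.405, -3.113, -0.001]
wrist_force: [-0.2, 0.5, 0.7]
width: -0.001
grip_force: 0.0
```

Emit:
drive_tool:
  claw: [0,0,0]
  slide:
    - [0,0,0]
    - [0,0,0]
    - [0,0,0]
  yaw: [0,0,0]

```text
time: 6.8
tool_pos: [0.5974, -0.185, 0.255]
tcp_rot: [-0.405, -3.111, -0.001]
wrist_force: [0.3, -0.1, 0.7]
width: 0.001
grip_force: 0.0
```

```bash
python3 - <<'E'
from h import *
grab("side","s4")
buttons("s4",dict(base=(302,147),blue=(371,257),yellow=(408,238),red=(430,291)),zs)
print(bot.read_state()["tool_pos"])
E
```

```text
s4 base [300.1 146.4] [294 142  15  11 104] plane [0.5222 0.1702 0.184 ] depth [0.5246 0.1729 0.1805]
s4 blue [370.6 255.2] [365 249  12  12 106] plane [ 0.4796 -0.1519  0.03  ] depth [ 0.4803 -0.1515  0.0287]
s4 yellow [407.4 237.7] [402 234  12   9  82] plane [ 0.5966 -0.1848  0.03  ] depth [ 0.5976 -0.1842  0.0284]
s4 red [429.6 290.7] [424 286  12  11 106] plane [ 0.5084 -0.3284  0.03  ] depth [ 0.5094 -0.3281  0.0283]
[ 0.59695806 -0.18492917  0.25534996]
```

Blue stayed in place. Next I'll lower onto the yellow tag.

Emit:
drive_tool:
  claw: [0,0,0,0]
  slide:
    - [0.003,0,-0.05]
    - [0.003,0,-0.085]
    - [0.003,0,-0.09]
    - [0.003,0,-0.09]
  yaw: [0,0,0,0]

```text
time: 7.18
tool_pos: [0.5977, -0.1847, 0.2103]
tcp_rot: [-0.405, -3.111, -0.001]
wrist_force: [-0.2, -0.7, 1.1]
width: -0.006
grip_force: 0.0
```

Emit:
drive_tool:
  claw: [0,0]
  slide:
    - [0,0,0]
    - [0,0,0]
  yaw: [0,0]

```text
time: 7.35
tool_pos: [0.6002, -0.1855, 0.2135]
tcp_rot: [0.405, 3.113, -0.001]
wrist_force: [-0.1, 0.8, 0.2]
width: 0.001
grip_force: 0.0
```

Emit:
drive_tool:
  claw: [0,0,0,0,0,0,0,0]
  slide:
    - [0,0,-0.006]
    - [0,0,-0.012]
    - [0,0,-0.018]
    - [0,0,-0.022]
    - [0,0,-0.026]
    - [0,0,-0.03]
    - [0,0,-0.03]
    - [0,0,-0.03]
  yaw: [0,0,0,0,0,0,0,0]

```text
time: 8.02
tool_pos: [0.6003, -0.1855, 0.1974]
tcp_rot: [0.405, 3.115, -0.0]
wrist_force: [-0.8, -0.1, 5.6]
width: 0.003
grip_force: 2.5
```

Emit:
drive_tool:
  claw: [0,0,0,0,0,0,0,0]
  slide:
    - [0,0,0]
    - [0,0,0]
    - [0,0,0.06]
    - [0,0,0.14]
    - [0,0,0.22]
    - [0,0,0.3]
    - [0,0,0.38]
    - [0,0,0.44]
  yaw: [0,0,0,0,0,0,0,0]

```text
time: 8.68
tool_pos: [0.6, -0.1854, 0.4202]
tcp_rot: [0.405, 3.113, -0.001]
wrist_force: [0.8, 0.3, -0.0]
width: -0.001
grip_force: 0.0
```

Emit:
drive_tool:
  claw: [0,0,0,0,0,0,0,0]
  slide:
    - [0,0,0]
    - [-0.146,0.714,0]
    - [-0.146,0.714,0]
    - [-0.146,0.714,0]
    - [-0.146,0.714,0]
    - [-0.146,0.714,0]
    - [-0.146,0.714,0]
    - [-0.146,0.714,0]
  yaw: [0,0,0,0,0,0,0,0]

```text
time: 9.35
tool_pos: [0.5404, 0.102, 0.4159]
tcp_rot: [-0.406, -3.114, 0.0]
wrist_force: [1.3, -0.1, -0.4]
width: 0.001
grip_force: 0.0
```

Emit:
drive_tool:
  claw: [0,0,0,0,0,0]
  slide:
    - [-0.026,0.13,0]
    - [-0.026,0.13,0]
    - [-0.026,0.13,0]
    - [-0.026,0.13,-0.07]
    - [-0.026,0.13,-0.07]
    - [-0.026,0.13,-0.07]
  yaw: [0,0,0,0,0,0]

```text
time: 9.85
tool_pos: [0.5273, 0.1646, 0.379]
tcp_rot: [-0.405, -3.109, 0.005]
wrist_force: [0.9, 0.0, -0.5]
width: 0.001
grip_force: 0.0
```

```bash
python3 - <<'E'
from h import *
a=grab("side","s5")["color"][100:300,230:480,::-1]
cv2.imwrite("pics/c5.png",cv2.resize(a,(750,600),interpolation=cv2.INTER_CUBIC))
buttons("s5",dict(base=(302,147),blue=(371,257),yellow=(408,238),red=(430,291)),zs)
s=bot.read_state();print(s["time"],s["tool_pos"],s["wrist_force"])
E
```

```text
s5 base [300.  146.4] [295 143  13  10  79] plane [0.5217 0.1704 0.184 ] depth [0.5238 0.1727 0.181 ]
s5 blue [370.9 255.4] [366 251  11  10  94] plane [ 0.4797 -0.1529  0.03  ] depth [ 0.4806 -0.1522  0.0283]
s5 yellow [370.9 255.4] [366 251  11  10  94] plane [ 0.4797 -0.1529  0.03  ] depth [ 0.4806 -0.1522  0.0283]
s5 red [429.5 290.5] [424 286  12  10 102] plane [ 0.5088 -0.3279  0.03  ] depth [ 0.5101 -0.3275  0.0277]
9.9 [0.52818343 0.16460475 0.38077785] [0.29729976 0.28540995 0.4945005 ]
```

View pics/c5.png

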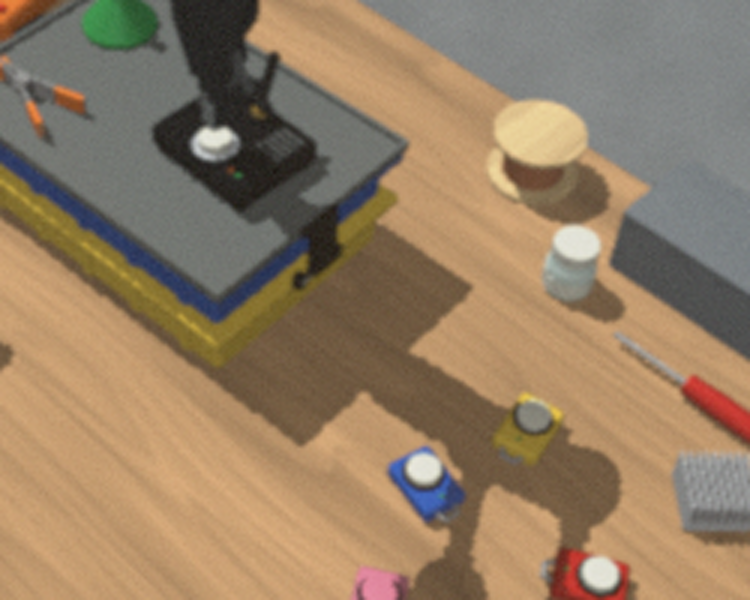

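Everything is in place: yellow (side pixel ~(407,238)) is only in shadow, and the tip is over the base cap at about (301,141). I'll let the arm settle before pressing.

Emit:
drive_tool:
  claw: [0,0,0]
  slide:
    - [0,0.01,0]
    - [0,0.01,0]
    - [0,0.01,0]
  yaw: [0,0,0]

```text
time: 10.15
tool_pos: [0.5291, 0.1702, 0.3834]
tcp_rot: [0.406, 3.113, 0.001]
wrist_force: [-0.6, 0.2, -0.4]
width: 0.001
grip_force: 0.0
```

Emit:
drive_tool:
  claw: [0,0,0,0,0,0,0,0]
  slide:
    - [-0.003,0,-0.02]
    - [-0.003,0,-0.034]
    - [-0.003,0,-0.042]
    - [-0.003,0,-0.046]
    - [-0.003,0,-0.05]
    - [-0.003,0,-0.054]
    - [-0.003,0,-0.056]
    - [-0.003,0,-0.056]
  yaw: [0,0,0,0,0,0,0,0]

```text
time: 10.82
tool_pos: [0.5269, 0.1703, 0.3541]
tcp_rot: [-0.405, -3.115, 0.0]
wrist_force: [-2.3, -1.9, 3.8]
width: -0.0
grip_force: 1.7
```

Emit:
drive_tool:
  claw: [0,0,0,0,0]
  slide:
    - [0,0,-0.003]
    - [0,0,-0.006]
    - [0,0,-0.006]
    - [0,0,-0.006]
    - [0,0,-0.006]
  yaw: [0,0,0,0,0]

```text
time: 11.23
tool_pos: [0.5272, 0.1703, 0.3514]
tcp_rot: [0.405, 3.115, 0.0]
wrist_force: [-2.8, -1.6, 4.9]
width: 0.001
grip_force: 2.5
```

Emit:
drive_tool:
  claw: [0,0,0,0,0,0,0]
  slide:
    - [0,0,0]
    - [0,0,0.06]
    - [0,0,0.14]
    - [0,0,0.18]
    - [0,0,0.18]
    - [0,0,0.18]
    - [0,0,0.18]
  yaw: [0,0,0,0,0,0,0]

```text
time: 11.82
tool_pos: [0.5269, 0.1703, 0.4399]
tcp_rot: [-0.405, -3.115, 0.0]
wrist_force: [0.0, 0.2, 0.0]
width: -0.001
grip_force: 0.0
```

```bash
python3 - <<'E'
from h import *
grab("side","s6")
buttons("s6",dict(base=(302,147),blue=(371,257),red=(430,291)),zs)
s=bot.read_state();print(s["time"],s["tool_pos"],s["wrist_force"])
E
```

```text
s6 base [300.2 146.1] [295 142  13  11  86] plane [0.523  0.1708 0.184 ] depth [0.525  0.1731 0.1811]
s6 blue [370.9 255.5] [366 251  11  10  93] plane [ 0.4797 -0.153   0.03  ] depth [ 0.4804 -0.1525  0.0286]
s6 red [430.8 290.7] [427 285   9  11  76] plane [ 0.5108 -0.3306  0.03  ] depth [ 0.5117 -0.3303  0.0283]
11.8667 [0.52667577 0.17025987 0.43910344] [ 0.25477598 -0.19825065  0.35828543]
```

```bash
python3 -c "
from workcell import bot
print(bot.finish_job())"
```

```text
the job is handed in; nothing more can be done
None
```

I pressed the buttons in the order asked: antenna base, blue, yellow, then the base again. Each press reached about 5–6 N and was held. The camera showed nothing displaced and the red tag was never touched. I handed the job in at about 12 s, but it returned no verdict.

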